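# Make up two sample-collection kits

## Robot

A 7-joint arm with a two-finger parallel gripper is mounted at the origin on the work surface. World frame = base frame: x ahead of the robot, y to its left, z up, the work surface at z = 0. Lengths are in mm, angles in rad, forces in N, time in s.
With the tool pointing down it reaches from about 400 to 850 mm from the base axis. Payload 4.4 kg.
Tool frame: the origin (TCP) lies between the finger pads; the fingertips stand 14 mm ahead of it and the grasp point (between the pads) lies 5 mm behind it; z points along the fingers, y is the direction in which the jaws open and shut (so a half turn about z gives the same grasp; the last joint's range is limited). The gripper opens to 94 mm and grips with 3 to 60 N. Pads are 16 mm wide; open, the fingers measure 119 mm over their backs; the gripper's body (75 mm by 177 mm) begins 78 mm behind the grasp point.
Start: joints at [-1.173, 0.628, 0.038, 1.517, -0.027, 0.996, -0.02], TCP at [290.757, 581.359, 219.478] pointing down, gripper open.
Joint ranges: [-3.06, 3.06], [-0.37, 2.12], [-1.25, 1.32], [0.18, 2.47], [-1.1, 4.24], [0.23, 1.98], [-2.94, 2.94]. Speed limits (rad/s): [2.57, 2.57, 3.14, 3.14, 3.14, 3.14, 3.14].

## Interface

Orientations are given as a unit quaternion [x, y, z, w].
In Python, from rig import r, vision gives the robot as it stands.
- The arm moves only by the tool apply_moves, never from a script. Its argument "commands" is a list of rows, each a list of 7 numbers: the shift along the tool's x, y, z in cm, then the turn, a rotation vector about the tool's x, y, z in rad, then the finger opening in cm, from 0 to 9.4. A call has 1 to 10 rows; each row is the pose to reach, as a shift and turn from the pose commanded when the call began, along the tool's axes at that moment; what a row does not reach only later rows make up. A row lasts 1/12 s, in which the tool goes at most 41.7 mm and 7.16 degrees, less where a joint would pass 70% of its speed; a pose out of reach is approached as far as the arm can. A call with a gripper value outside its range is refused whole. The fingers move at their own pace and stop on an object; the grip force is fixed at half the most. Time passes only in rows, so rows that repeat a pose let the fingers close. It gives the time, the measured TCP pose, the force and the opening at its end, in the units of the state.
- r.state(): the state, without advancing time (a new reading comes with each control period).
- vision.camera(name): name is "scene" or "top" or "wrist"; returns a dict with "img" (400x640x3 uint8, red, green, blue), "fx", "fy", "cx", "cy" (pixels), "cam_to_world" (4x4, takes a point from camera to world coordinates). Camera axes: x right, y down, z forward; pixel columns grow to the right and rows downward; lengths in mm; the calibration is good to about 2 mm. A picture is of the moment at which its call begins. There is no depth.
- r.finish_job(): hands the job in, once; it reports no verdict.
The state is a dict: "time": time; "joint_positions": joint angles; "joint_velocities": joint speeds; "joint_torque": joint torques, N m; "ee_pos": TCP position; "eef_rot": TCP orientation; "contact_force": force on the tool from outside, world axes, zero at the start; "moment": the same for the moment, N m; "width": finger opening in mm.
Only numpy, scipy, OpenCV 4.12 (cv2) and the standard library are available. Lean on these libraries where they do the work, as an engineer would, in place of code of your own. Each camera call takes 0.05 s, during which the arm holds its last target. There are 200 camera calls.

## Task

Make up the two sample-collection kits from the stock lying on the desk. The blue tray gets the red-lidded pot upright in its square well, the long tube lying in its trough and the pulse oximeter lying flat, display up, in its oblong pocket; the green tray gets the yellow-lidded pot upright in its square well and the short tube lying in its trough. Set each thing down gently, fully inside its compartment on the tray's floor, do not drop anything, and leave the spare white-lidded pot standing where it is.

Things in the scene. Friction and masses are not known exactly. Their poses are not given: they have to be found in the camera images.
- pot_red: Specimen pot: upright cylinder 44 mm in diameter, 60 mm tall, whitish body, the top 16 mm a red lid of the same diameter; stands loose on the desk, about 50 g. Origin: centre of its underside, z up; its yaw means nothing.
- pot_yellow: Specimen pot: upright cylinder 44 mm in diameter, 60 mm tall, whitish body, the top 16 mm a yellow lid of the same diameter; stands loose on the desk, about 50 g. Origin: centre of its underside, z up; its yaw means nothing.
- pot_spare: Specimen pot: upright cylinder 44 mm in diameter, 60 mm tall, whitish body, the top 16 mm a white lid of the same diameter; stands loose on the desk, about 50 g. Origin: centre of its underside, z up; its yaw means nothing. A spare that belongs to no kit.
- tube_long: The longer of two look-alike tubes: pale cylinder 28 mm thick, 115 mm long in all, the last 22 mm a purple hexagonal cap (28 mm across flats) that stops it rolling; lies loose on the desk, about 40 g. Origin: mid-length on the tube's axis, 14 mm above what it lies on; x along the tube to the cap. Too long for the green tray's trough.
- tube_short: The shorter of two look-alike tubes: pale cylinder 28 mm thick, 80 mm long in all, the last 22 mm a purple hexagonal cap (28 mm across flats) that stops it rolling; lies loose on the desk, about 40 g. Origin: mid-length on the tube's axis, 14 mm above what it lies on; x along the tube to the cap.
- oximeter: Finger-clip pulse oximeter: rounded block 60 mm long (x), 34 mm wide (y), 30 mm high, white below, blue above, small black display on top; lies loose and flat on the desk, about 60 g. Origin: centre of its underside, x along its length. Grip it across the 34 mm.
- tray_blue: Blue kit tray, fixed, 156 x 162 mm. Tray frame: origin at the centre of the underside, on the desk; z up; x away from the robot within 0.3 rad. Floor 3 mm, all ridges (4 mm thick) 8 mm above the desk. White-floored compartments, inside x by y, centre (x, y) mm: trough 46 x 135 at (-49, 0); pot well 66 x 66 at (41, 44); oximeter pocket 54 x 84 at (41, -35), its length along y.
- tray_green: Green kit tray, fixed, 156 x 116 mm. Tray frame: origin at the centre of the underside, on the desk; z up; x away from the robot within 0.3 rad. Floor 3 mm, all ridges (4 mm thick) 8 mm above the desk. White-floored compartments, inside x by y, centre (x, y) mm: trough 46 x 100 at (-49, 0), its length along y; pot well 66 x 66 at (41, 0).
Things that resemble listed ones, but are neither listed nor needed, are in the scene too. What is shaped like the tube_short but brown or pink is not meant.

How it is judged:
By the outcome, as a careful person would: the job done as asked, in the order asked, and still so for the second after the job is handed in, with the robot touching nothing.
It also fails if it takes over 125 s, if anything falls off the work surface, if the arm or the gripper's body presses on something with over 40 N, if the wrist force passes 120 N, or if a joint passes its speed limit or range.

## Working session

There is one attempt and no reset: what is moved stays moved. The work goes in short steps, Python scripts to look and compute and a tool call to move; the robot and the scene stay as the last step left them, time stands still between calls to the robot, and variables do not carry over. Pictures are saved under pics/ and viewed, about 12 in all and at most 16, crops included, and the job is handed in when it is done.

Besides the shell and the picture viewer there is one more tool, called after "Request:" by a JSON object that holds its "op" and its "data". apply_moves: Moves the arm, as the interface text tells. Its arguments: {"type":"object","properties":{"commands":{"type":"array"}},"required":["commands"]}

```bash
mkdir -p pics; ls
cat > h.py <<'E'
import numpy as np,cv2,json
from scipy.spatial.transform import Rotation as R
from rig import r,vision
def snap(n,f,crop=None,s=1):
    c=vision.camera(n); im=cv2.cvtColor(c['img'],cv2.COLOR_RGB2BGR)
    cv2.imwrite(f'pics/{f}_raw.png',im)
    np.savez(f'pics/{f}.npz',K=[c['fx'],c['fy'],c['cx'],c['cy']],T=c['cam_to_world'])
    view(f,f,crop,s)
    return c
def view(f,out,crop=None,s=1):
    im=cv2.imread(f'pics/{f}_raw.png')
    if crop: im=im[crop[1]:crop[3],crop[0]:crop[2]]
    cv2.imwrite(f'pics/{out}.png',cv2.resize(im,None,fx=s,fy=s,interpolation=cv2.INTER_CUBIC))
def w(f,u,v,z):
    d=np.load(f'pics/{f}.npz');fx,fy,cx,cy=d['K'];T=d['T']
    ray=T[:3,:3]@np.array([(u-cx)/fx,(v-cy)/fy,1]);o=T[:3,3]
    return (o+ray*(z-o[2])/ray[2])[:2]
def px(f,p):
    d=np.load(f'pics/{f}.npz');fx,fy,cx,cy=d['K'];T=d['T']
    q=T[:3,:3].T@(np.array(p)-T[:3,3]);return np.array([fx*q[0]/q[2]+cx,fy*q[1]/q[2]+cy])
E
python3 - <<'E'
from h import *
snap('top','top0',None,1.25);snap('scene','sc0',None,1.25)
s=r.state();print(s['time'],s['ee_pos'],s['eef_rot'],s['width'],R.from_quat(s['eef_rot']).as_matrix().round(3))
for n in('top0','sc0'):print(np.load(f'pics/{n}.npz')['T'].round(2))
E
```

```text
pics
0.1 [290.50322337 580.84443275 218.67267721] [ 2.29800930e-01  9.73237307e-01 -8.05264834e-04 -1.68108205e-04] 94.18373248934084 [[-0.894  0.447 -0.001]
 [ 0.447  0.894 -0.001]
 [-0.    -0.002 -1.   ]]
[[ 0.00000e+00 -9.90000e-01  1.70000e-01  2.27090e+02]
 [-1.00000e+00 -0.00000e+00 -0.00000e+00 -1.63900e+01]
 [ 0.00000e+00 -1.70000e-01 -9.90000e-01  1.25469e+03]
 [ 0.00000e+00  0.00000e+00  0.00000e+00  1.00000e+00]]
[[-2.90000e-01  5.00000e-01 -8.20000e-01  1.34942e+03]
 [ 9.60000e-01  1.60000e-01 -2.40000e-01  2.59380e+02]
 [ 1.00000e-02 -8.50000e-01 -5.20000e-01  6.11780e+02]
 [ 0.00000e+00  0.00000e+00  0.00000e+00  1.00000e+00]]
```

View pics/top0.png

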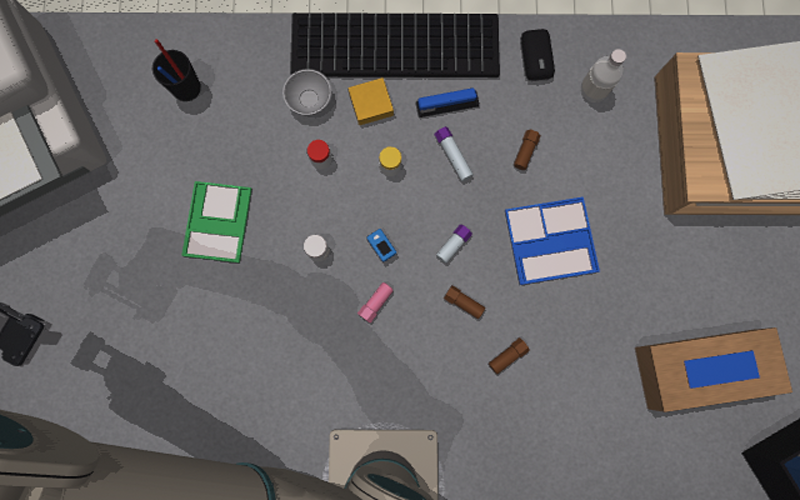

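View pics/sc0.png

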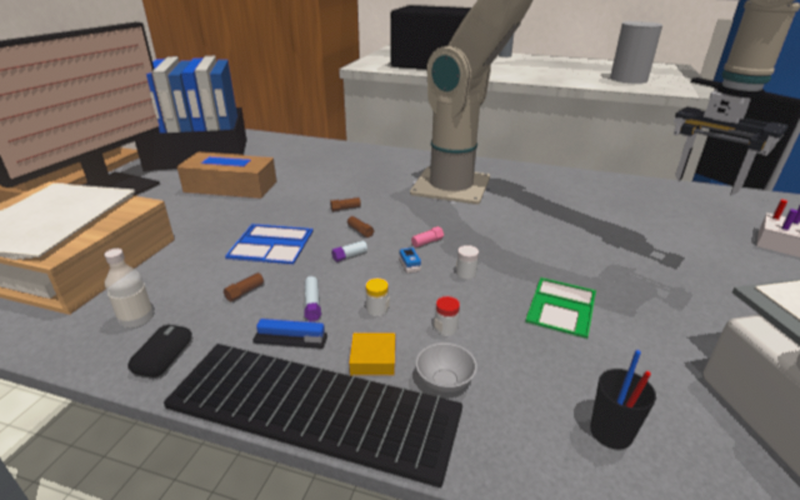

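The top view (display pixels) shows everything I need:
- red pot (318,150), yellow pot (390,157), white spare (315,245)
- long tube (453,153), short tube (453,244)
- oximeter (382,246)
- green tray (218,222), blue tray (552,241)

Things that could be mistaken for these:
- brown tubes (527,149), (464,302), (508,356) and the pink one (376,302), for the short tube
- yellow block (371,101), for the yellow lid
- blue stapler (447,101), for the oximeter
- white-lidded spare, for the other pots

The two purple-capped tubes differ in length. I'll check in an enlarged crop.

Run:
```python
from h import *
view('top0','c1',(235,90,395,210),5)
view('top0','c2a',(140,140,205,215),5.3);view('top0','c2b',(400,150,485,235),4.7)
a=cv2.imread('pics/c2a.png');b=cv2.imread('pics/c2b.png');print(a.shape,b.shape)
h=max(a.shape[0],b.shape[0]);f=lambda i:cv2.copyMakeBorder(i,0,h-i.shape[0],0,0,0)
cv2.imwrite('pics/c2.png',np.hstack([f(a),f(b)]))
```

```text
(398, 344, 3) (400, 400, 3)
```

View pics/c1.png

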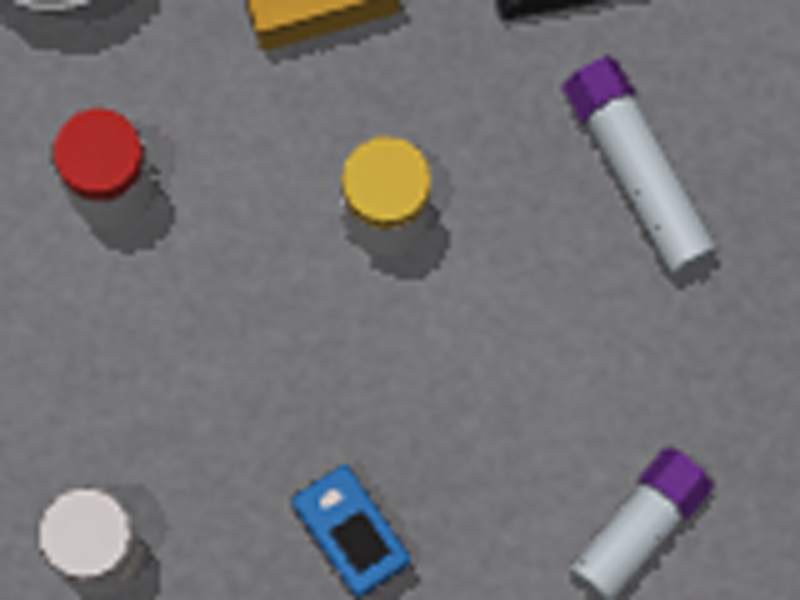

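View pics/c2.png

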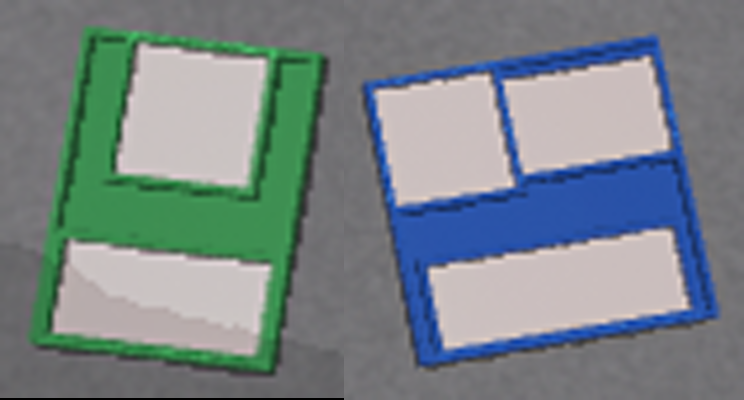

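The crop shows the purple-capped tubes are clearly long (top right) and short (bottom right). The red lid is at c1 (98,152) and the yellow at (386,180). The oximeter display faces up at (351,530). Tray floors are well resolved. Next I'll turn these into poses.

```bash
python3 - <<'E'
from h import *
f='top0'
def q(x,y,z,ox=235,oy=90,s=5): return w(f,(x+.5)/s-.5+ox,(y+.5)/s-.5+oy,z)
P={}
P['red']=q(98,151,60);P['yel']=q(386,179,60);P['spare']=q(85,532,60)
def tube(n,pts,capc):
    # caps silhouettes: axis ends at z=14
    a=q(*pts[0],14);b=q(*pts[1],14);P[n]=(a+b)/2;d=a-b
    print(n,'len',np.hypot(*d));P[n+'_ang']=np.arctan2(d[1],d[0])
tube('long',[(590,72),(694,262)],0)
# short bottom end may be cut off by crop, estimate
tube('short',[(691,468),(592,586)],0)
c=np.array([q(*p,30) for p in [(347,465),(409,556),(360,594),(293,500)]])
P['oxi']=c.mean(0);d=c[1]-c[0];print('oxi',np.hypot(*d),np.hypot(*(c[3]-c[0])));d=c[1]+c[2]-c[0]-c[3];P['oxi_ang']=np.arctan2(d[1],d[0])
def rect(pts,ox,oy,s,x0=0): return np.array([q(p[0]-x0,p[1],3,ox,oy,s) for p in pts])
G={'trough':rect([(65,240),(272,265),(255,355),(52,332)],140,140,5.3),'well':rect([(137,45),(268,58),(252,188),(116,175)],140,140,5.3)}
B={'trough':rect([(430,267),(672,230),(690,308),(443,350)],400,150,4.7,344),'well':rect([(375,92),(490,72),(514,186),(398,206)],400,150,4.7,344),'pocket':rect([(503,82),(652,56),(670,150),(524,175)],400,150,4.7,344)}
for nm,T,m in(('g',G,{'trough':(-49,0),'well':(41,0)}),('b',B,{'trough':(-49,0),'well':(41,44),'pocket':(41,-35)})):
    # LSQ over corners (order: far-left, far-right, near-right, near-left)
    sz={'trough':(46,100 if nm=='g' else 135),'well':(66,66),'pocket':(54,84)}
    M=[];W=[]
    for k in m:
        for (sx,sy),wp in zip(((1,1),(1,-1),(-1,-1),(-1,1)),T[k]):
            M.append(np.array(m[k])+np.array([sx,sy])*np.array(sz[k])/2);W.append(wp)
    M=np.array(M);W=np.array(W);mc,wc=M.mean(0),W.mean(0)
    z=((W-wc)@[1,1j]*np.conj((M-mc)@[1,1j])).sum();th=np.angle(z)
    Rm=np.array([[np.cos(th),-np.sin(th)],[np.sin(th),np.cos(th)]])
    res=(M-mc)@Rm.T+wc-W;print(nm,'yaw',th,'rms',np.sqrt((res**2).sum(1).mean()),'scale',abs(z)/((M-mc)**2).sum())
    P[nm+'_yaw']=th
    for k in m:P[nm+'_'+k]=wc+Rm@(np.array(m[k])-mc)
for k,v in P.items():print(k,np.round(v,2))
np.savez('P.npz',**P)
open('h.py','a').write('''
def go(x,y,z,psi=None):
    """print tool-frame shift (cm) and z-turn to bring TCP to x,y,z with jaws along psi (mod pi)"""
    s=r.state();Rm=R.from_quat(s['eef_rot']).as_matrix()
    d=Rm.T@(np.array([x,y,z])-s['ee_pos'])/10
    c=np.arctan2(Rm[1,1],Rm[0,1])
    t=0 if psi is None else (c-psi+np.pi/2)%np.pi-np.pi/2
    print('t',round(s['time'],2),'pos',s['ee_pos'].round(1),'F',np.round(s['contact_force'],1),'w',round(s['width'],1),'j7',round(s['joint_positions'][6],2),'rx,ry',R.from_quat(s['eef_rot']).as_matrix()[:2,2].round(3),'-> shift',d.round(2),'turn',round(t,3))
P=np.load('P.npz') if __import__('os').path.exists('P.npz') else {}
''')
E
python3 -c "
from h import *
x,y=P['red'];go(x,y,130,np.arctan2(y,x));x,y=P['red'];go(x,y,130,np.arctan2(y,x)+1.57)"
```

```text
long len 114.01462239608998
short len 78.49326494897738
oxi 55.15510921933211 31.990463896541257
g yaw -0.11366041542996602 rms 1.3968771630895616 scale 0.988613531769928
b yaw 0.16691870782980028 rms 1.6161087185211205 scale 0.9883057347539651
red [643.72 130.57]
yel [629.67 -11.8 ]
spare [452.13 132.57]
long [ 652.26 -142.69]
long_ang 0.47
short [ 464.16 -140.05]
short_ang -0.7
oxi [459.83   4.48]
oxi_ang -2.54
g_yaw -0.11
g_trough [462.68 345.09]
g_well [552.09 334.88]
b_yaw 0.17
b_trough [ 425.92 -347.22]
b_well [ 507.36 -288.88]
b_pocket [ 520.48 -366.78]
t 0.1 pos [290.5 580.8 218.7] F [0.5 0.2 0.3] w 94.2 j7 -0.02 rx,ry [-0.001 -0.001] -> shift [-51.73 -24.46   8.91] turn 0.907
t 0.1 pos [290.5 580.8 218.7] F [0.5 0.2 0.3] w 94.2 j7 -0.02 rx,ry [-0.001 -0.001] -> shift [-51.73 -24.46   8.91] turn -0.663
```

Request:
{"op": "apply_moves", "data": {"commands": [[-51.7, -24.5, 6, 0, 0, -0.66, 8], [-51.7, -24.5, 6, 0, 0, -0.66, 8], [-51.7, -24.5, 6, 0, 0, -0.66, 8], [-51.7, -24.5, 6, 0, 0, -0.66, 8], [-51.7, -24.5, 6, 0, 0, -0.66, 8], [-51.7, -24.5, 6, 0, 0, -0.66, 8], [-51.7, -24.5, 6, 0, 0, -0.66, 8], [-51.7, -24.5, 6, 0, 0, -0.66, 8], [-51.7, -24.5, 6, 0, 0, -0.66, 8], [-51.7, -24.5, 6, 0, 0, -0.66, 8]]}}

```text
time: 0.93
ee_pos: [547.0, 253.2, 175.5]
eef_rot: [-0.098, 0.995, -0.0, -0.0]
contact_force: [-0.7, 1.5, -0.4]
width: 80.0
```

```bash
python3 -c "
from h import *
x,y=P['red'];go(x,y,150,np.arctan2(y,x)+1.57)"
```

```text
t 0.93 pos [547.  253.2 175.5] F [-0.7  1.5 -0.4] w 80.0 j7 1.18 rx,ry [-0.001 -0.   ] -> shift [ -7.1  -13.91   2.55] turn -0.003
```

Request:
{"op": "apply_moves", "data": {"commands": [[-6, -12, 2, 0, 0, 0, 8], [-6, -12, 2, 0, 0, 0, 8], [-6, -12, 2, 0, 0, 0, 8], [-6, -12, 2, 0, 0, 0, 8], [-6, -12, 2, 0, 0, 0, 8], [-6, -12, 2, 0, 0, 0, 8], [-6, -12, 2, 0, 0, 0, 8]]}}

```text
time: 1.52
ee_pos: [627.3, 151.6, 156.0]
eef_rot: [-0.099, 0.995, 0.001, -0.001]
contact_force: [0.1, -0.3, 0.1]
width: 79.9
```

```bash
python3 -c "
from h import *
x,y=P['red'];go(x,y,130,np.arctan2(y,x)+1.57)
snap('wrist','w1',None,1)
print(px('w1',[x,y,60]))"
```

```text
t 1.52 pos [627.3 151.6 156. ] F [ 0.1 -0.3  0.1] w 79.9 j7 1.38 rx,ry [-0.001  0.002] -> shift [-1.2  -2.39  2.59] turn -0.001
[292.11477322 217.56775497]
```

View pics/w1.png

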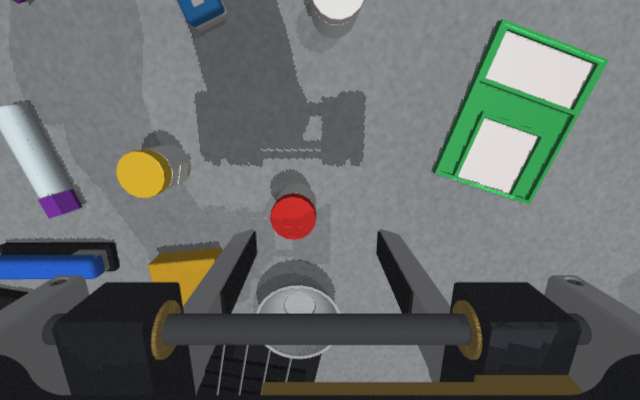

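The wrist view shows the red lid at (293,217), against a prediction of (292,217.6), so the measurements agree. Descending.

Request:
{"op": "apply_moves", "data": {"commands": [[-1.2, -2.4, 2, 0, 0, 0, 8], [-1.2, -2.4, 4, 0, 0, 0, 8], [-1.2, -2.4, 7, 0, 0, 0, 8], [-1.2, -2.4, 10, 0, 0, 0, 8], [-1.2, -2.4, 12, 0, 0, 0, 8], [-1.2, -2.4, 12, 0, 0, 0, 8], [-1.2, -2.4, 12, 0, 0, 0, 4], [-1.2, -2.4, 12, 0, 0, 0, 4], [-1.2, -2.4, 12, 0, 0, 0, 4], [-1.2, -2.4, 12, 0, 0, 0, 4]]}}

```text
time: 2.4
ee_pos: [646.2, 128.6, 38.0]
eef_rot: [-0.098, 0.995, 0.0, 0.002]
contact_force: [-0.3, 0.0, -0.4]
width: 56.7
```

Request:
{"op": "apply_moves", "data": {"commands": [[0, 0, 0, 0, 0, 0, 3.5], [0, 0, 0, 0, 0, 0, 3.5], [0, 0, -2, 0, 0, 0, 3.5], [0, 0, -5, 0, 0, 0, 3.5], [0, 0, -9, 0, 0, 0, 3.5], [0, 0, -9, 0, 0, 0, 3.5]]}}

```text
time: 2.9
ee_pos: [649.8, 129.0, 133.6]
eef_rot: [-0.098, 0.995, 0.001, 0.006]
contact_force: [1.4, 0.1, 1.0]
width: 43.5
```

```bash
python3 -c "
from h import *
x,y=P['b_well'];go(x,y,125,P['b_yaw']+np.pi/2)"
```

```text
t 2.9 pos [649.8 129.  133.6] F [1.4 0.1 1. ] w 43.5 j7 1.41 rx,ry [0.012 0.003] -> shift [ 22.11 -38.22   0.56] turn 0.029
```

Request:
{"op": "apply_moves", "data": {"commands": [[2, -3, 0, 0, 0, 0, 3.5], [4, -6, 0, 0, 0, 0, 3.5], [22, -38, 0, 0, 0, 0, 3.5], [22, -38, 0, 0, 0, 0, 3.5], [22, -38, 0, 0, 0, 0, 3.5], [22, -38, 0, 0, 0, 0, 3.5], [22, -38, 0, 0, 0, 0, 3.5], [22, -38, 0, 0, 0, 0, 3.5], [22, -38, 0, 0, 0, 0, 3.5], [22, -38, 0, 0, 0, 0, 3.5]]}}

```text
time: 3.73
ee_pos: [512.9, -257.6, 126.3]
eef_rot: [-0.098, 0.995, -0.0, 0.0]
contact_force: [1.2, 0.1, -1.2]
width: 43.5
```

Request:
{"op": "apply_moves", "data": {"commands": [[0, 0, 0, 0, 0, 0, 3.5], [0, 0, 0, 0, 0, 0, 3.5]]}}

```text
time: 3.9
ee_pos: [512.1, -259.5, 126.1]
eef_rot: [-0.094, 0.996, -0.001, -0.0]
contact_force: [0.6, -0.0, -0.5]
width: 43.5
```

```bash
python3 -c "
from h import *
x,y=P['b_well'];go(x,y,41,P['b_yaw']+np.pi/2)"
```

```text
t 3.9 pos [ 512.1 -259.5  126.1] F [ 0.6 -0.  -0.5] w 43.5 j7 2.01 rx,ry [-0.    -0.002] -> shift [ 1.02 -2.79  8.51] turn 0.022
```

Request:
{"op": "apply_moves", "data": {"commands": [[1, -2.8, 0, 0, 0, 0, 3.5], [1, -2.8, 3, 0, 0, 0, 3.5], [1, -2.8, 6, 0, 0, 0, 3.5], [1, -2.8, 7.5, 0, 0, 0, 3.5], [1, -2.8, 7.9, 0, 0, 0, 3.5], [1, -2.8, 7.9, 0, 0, 0, 3.5], [1, -2.8, 7.9, 0, 0, 0, 3.5], [1, -2.8, 7.9, 0, 0, 0, 3.5]]}}

```text
time: 4.57
ee_pos: [510.8, -284.7, 48.3]
eef_rot: [-0.098, 0.995, -0.001, 0.001]
contact_force: [-0.2, -1.0, -0.1]
width: 43.8
```

```bash
python3 -c "
from h import *
x,y=P['b_well'];go(x,y,41,P['b_yaw']+np.pi/2)
snap('wrist','w2')"
```

```text
t 4.57 pos [ 510.8 -284.7   48.3] F [-0.2 -1.  -0.1] w 43.8 j7 2.03 rx,ry [ 0.002 -0.001] -> shift [ 0.42 -0.35  0.73] turn 0.03
```

View pics/w2.png

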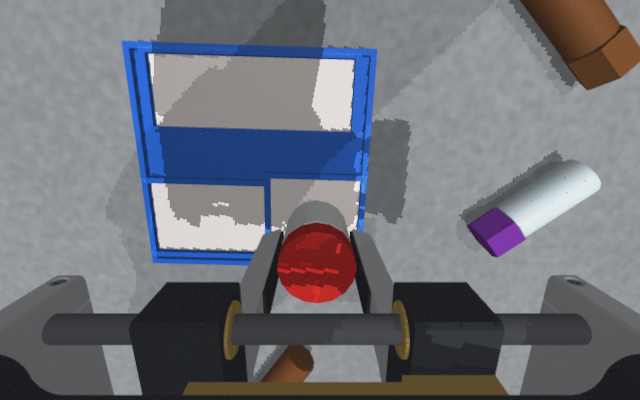

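The red pot hangs over the square well at right. A small shift is left, then the last few mm down.

Request:
{"op": "apply_moves", "data": {"commands": [[0.4, -0.4, 0, 0, 0, 0, 3.5], [0.4, -0.4, 0.2, 0, 0, 0, 3.5], [0.4, -0.4, 0.4, 0, 0, 0, 3.5], [0.4, -0.4, 0.5, 0, 0, 0, 3.5], [0.4, -0.4, 0.6, 0, 0, 0, 3.5], [0.4, -0.4, 0.6, 0, 0, 0, 3.5], [0.4, -0.4, 0.6, 0, 0, 0, 3.5]]}}

```text
time: 5.2
ee_pos: [506.3, -289.5, 40.9]
eef_rot: [-0.098, 0.995, 0.0, -0.0]
contact_force: [-0.0, 0.6, -0.1]
width: 43.5
```

Request:
{"op": "apply_moves", "data": {"commands": [[0, 0, 0.05, 0, 0, 0, 3.5], [0, 0, 0.1, 0, 0, 0, 3.5], [0, 0, 0.1, 0, 0, 0, 3.5], [0, 0, 0.1, 0, 0, 0, 3.5]]}}

```text
time: 5.53
ee_pos: [506.4, -289.7, 40.1]
eef_rot: [-0.098, 0.995, -0.0, 0.0]
contact_force: [0.2, 0.6, 0.9]
width: 43.8
```

Request:
{"op": "apply_moves", "data": {"commands": [[0, 0, 0.05, 0, 0, 0, 3.5], [0, 0, 0.1, 0, 0, 0, 3.5], [0, 0, 0.1, 0, 0, 0, 3.5], [0, 0, 0.1, 0, 0, 0, 3.5]]}}

```text
time: 5.87
ee_pos: [506.3, -289.6, 40.0]
eef_rot: [-0.098, 0.995, -0.0, 0.0]
contact_force: [-1.8, 1.5, 8.9]
width: 43.6
```

Contact at 9 N. Releasing and rising.

Request:
{"op": "apply_moves", "data": {"commands": [[0, 0, 0, 0, 0, 0, 7], [0, 0, 0, 0, 0, 0, 7], [0, 0, 0, 0, 0, 0, 7], [0, 0, 0, 0, 0, 0, 7], [0, 0, -2, 0, 0, 0, 7], [0, 0, -6, 0, 0, 0, 7], [0, 0, -10, 0, 0, 0, 7], [0, 0, -10, 0, 0, 0, 7]]}}

```text
time: 6.53
ee_pos: [510.6, -291.6, 145.7]
eef_rot: [-0.098, 0.995, -0.003, 0.005]
contact_force: [0.9, 0.1, -0.1]
width: 69.8
```

```bash
python3 -c "
from h import *
x,y=P['long'];go(x,y,130,P['long_ang']+np.pi/2)"
```

```text
t 6.53 pos [ 510.6 -291.6  145.7] F [ 0.9  0.1 -0.1] w 69.8 j7 2.07 rx,ry [ 0.011 -0.005] -> shift [-16.78  11.86   1.64] turn -0.276
```

Request:
{"op": "apply_moves", "data": {"commands": [[-16.8, 11.8, 1.5, 0, 0, -0.27, 7], [-16.8, 11.8, 1.5, 0, 0, -0.27, 7], [-16.8, 11.8, 1.5, 0, 0, -0.27, 7], [-16.8, 11.8, 1.5, 0, 0, -0.27, 7], [-16.8, 11.8, 1.5, 0, 0, -0.27, 7], [-16.8, 11.8, 1.5, 0, 0, -0.27, 7], [-16.8, 11.8, 1.5, 0, 0, -0.27, 7], [-16.8, 11.8, 1.5, 0, 0, -0.27, 7], [-16.8, 11.8, 1.5, 0, 0, -0.27, 7]]}}

```text
time: 7.28
ee_pos: [646.9, -143.3, 123.7]
eef_rot: [-0.23, 0.973, -0.001, -0.001]
contact_force: [-0.4, -0.5, -0.9]
width: 69.7
```

```bash
python3 -c "
from h import *
x,y=P['long'];go(x,y,22,P['long_ang']+np.pi/2)"
```

```text
t 7.28 pos [ 646.9 -143.3  123.7] F [-0.4 -0.5 -0.9] w 69.7 j7 2.01 rx,ry [-0.001 -0.001] -> shift [-0.53 -0.18 10.16] turn -0.009
```

Request:
{"op": "apply_moves", "data": {"commands": [[-0.5, -0.2, 2, 0, 0, 0, 7], [-0.5, -0.2, 5, 0, 0, 0, 7], [-0.5, -0.2, 8, 0, 0, 0, 7], [-0.5, -0.2, 9, 0, 0, 0, 7], [-0.5, -0.2, 9, 0, 0, 0, 7], [-0.5, -0.2, 9, 0, 0, 0, 7], [-0.5, -0.2, 9, 0, 0, 0, 7]]}}

```text
time: 7.87
ee_pos: [654.6, -141.5, 35.8]
eef_rot: [-0.231, 0.973, -0.001, 0.001]
contact_force: [0.5, 0.1, 0.6]
width: 70.2
```

```bash
python3 -c "
from h import *
x,y=P['long'];go(x,y,22,P['long_ang']+np.pi/2)"
```

```text
t 7.87 pos [ 654.6 -141.5   35.8] F [0.5 0.1 0.6] w 70.2 j7 1.98 rx,ry [ 0.003 -0.001] -> shift [ 0.27 -0.    1.38] turn -0.007
```

Request:
{"op": "apply_moves", "data": {"commands": [[0.2, 0, 0.7, 0, 0, 0, 7], [0.2, 0, 1.3, 0, 0, 0, 7], [0.2, 0, 1.3, 0, 0, 0, 7], [0.2, 0, 1.3, 0, 0, 0, 2], [0.2, 0, 1.3, 0, 0, 0, 2], [0.2, 0, 1.3, 0, 0, 0, 2], [0.2, 0, 1.3, 0, 0, 0, 2], [0.2, 0, 1.3, 0, 0, 0, 2], [0.2, 0, 1.3, 0, 0, 0, 2]]}}

```text
time: 8.62
ee_pos: [651.7, -141.6, 21.1]
eef_rot: [-0.231, 0.973, -0.0, 0.0]
contact_force: [-0.5, 0.7, -0.5]
width: 33.4
```

Request:
{"op": "apply_moves", "data": {"commands": [[0, 0, 0, 0, 0, 0, 2], [0, 0, 0, 0, 0, 0, 2], [0, 0, 0, 0, 0, 0, 2]]}}

```text
time: 8.87
ee_pos: [651.7, -141.6, 21.0]
eef_rot: [-0.231, 0.973, -0.0, 0.0]
contact_force: [-0.9, -0.2, 1.1]
width: 27.0
```

Request:
{"op": "apply_moves", "data": {"commands": [[0, 0, -1, 0, 0, 0, 2], [0, 0, -3, 0, 0, 0, 2], [0, 0, -6, 0, 0, 0, 2], [0, 0, -9, 0, 0, 0, 2], [0, 0, -9, 0, 0, 0, 2], [0, 0, -9, 0, 0, 0, 2]]}}

```text
time: 9.37
ee_pos: [653.1, -141.8, 113.6]
eef_rot: [-0.231, 0.973, -0.001, 0.002]
contact_force: [0.5, -0.8, -1.4]
width: 27.4
```

```bash
python3 -c "
from h import *
x,y=P['b_trough'];go(x,y,115,P['b_yaw'])"
```

```text
t 9.37 pos [ 653.1 -141.8  113.6] F [ 0.5 -0.8 -1.4] w 27.4 j7 2.01 rx,ry [ 0.004 -0.001] -> shift [29.53 -8.14 -0.22] turn -1.272
```

Turning −1.27 would run joint 7 past its range, so I'll turn +1.87 instead and pass a bit higher over the pot.

Request:
{"op": "apply_moves", "data": {"commands": [[2, -0.5, -2, 0, 0, 0.12, 2], [5, -1.5, -3, 0, 0, 0.24, 2], [8, -2, -3, 0, 0, 0.36, 2], [11, -3, -3, 0, 0, 0.48, 2], [14, -4, -3, 0, 0, 0.6, 2], [17, -5, -3, 0, 0, 0.72, 2], [20, -5.5, -3, 0, 0, 0.84, 2], [23, -6.5, -3, 0, 0, 0.96, 2], [26, -7, -3, 0, 0, 1.08, 2], [28, -8, -3, 0, 0, 1.2, 2]]}}

```text
time: 10.2
ee_pos: [433.0, -339.5, 139.9]
eef_rot: [0.363, 0.932, -0.0, -0.002]
contact_force: [0.2, -0.0, -0.2]
width: 27.3
```

```bash
python3 -c "
from h import *
x,y=P['b_trough'];go(x,y,115,P['b_yaw'])"
```

```text
t 10.2 pos [ 433.  -339.5  139.9] F [ 0.2 -0.  -0.2] w 27.3 j7 1.48 rx,ry [-0.005  0.002] -> shift [-0.01 -1.04  2.49] turn 0.662
```

Request:
{"op": "apply_moves", "data": {"commands": [[0, -0.5, 0, 0, 0, 0.12, 2], [0, -1, 0, 0, 0, 0.24, 2], [0, -1, 0, 0, 0, 0.36, 2], [0, -1, 0, 0, 0, 0.48, 2], [0, -1, 1, 0, 0, 0.6, 2], [0, -1, 3, 0, 0, 0.66, 2], [0, -1, 6, 0, 0, 0.66, 2], [0, -1, 9, 0, 0, 0.66, 2], [0, -1, 10, 0, 0, 0.66, 2], [0, -1, 10, 0, 0, 0.66, 2]]}}

```text
time: 11.03
ee_pos: [428.4, -344.5, 38.0]
eef_rot: [0.642, 0.767, -0.0, -0.004]
contact_force: [0.1, 0.1, -0.5]
width: 27.2
```

```bash
python3 -c "
from h import *
x,y=P['b_trough'];go(x,y,24,P['b_yaw'])
snap('wrist','w3')"
```

```text
t 11.03 pos [ 428.4 -344.5   38. ] F [ 0.1  0.1 -0.5] w 27.2 j7 1.05 rx,ry [-0.006  0.004] -> shift [-0.23 -0.29  1.4 ] turn 0.01
```

View pics/w3.png

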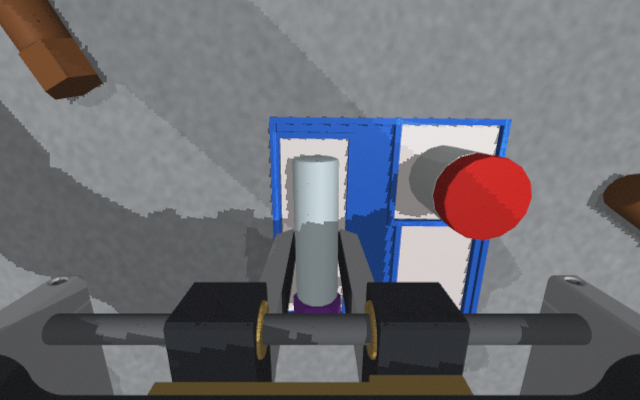

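The tube lies above the trough and is aligned with it. The red pot stands inside its well. Lowering.

Request:
{"op": "apply_moves", "data": {"commands": [[-0.2, -0.3, 0.3, 0, 0, 0, 2], [-0.2, -0.3, 0.6, 0, 0, 0, 2], [-0.2, -0.3, 0.9, 0, 0, 0, 2], [-0.2, -0.3, 1.1, 0, 0, 0, 2], [-0.2, -0.3, 1.2, 0, 0, 0, 2], [-0.2, -0.3, 1.2, 0, 0, 0, 2]]}}

```text
time: 11.58
ee_pos: [428.3, -348.8, 29.1]
eef_rot: [0.642, 0.767, 0.0, 0.0]
contact_force: [-0.4, 0.5, -0.3]
width: 27.2
```

Request:
{"op": "apply_moves", "data": {"commands": [[0, 0, 0.05, 0, 0, 0, 2], [0, 0, 0.1, 0, 0, 0, 2], [0, 0, 0.1, 0, 0, 0, 2], [0, 0, 0.1, 0, 0, 0, 2]]}}

```text
time: 11.92
ee_pos: [428.2, -348.8, 28.0]
eef_rot: [0.642, 0.767, 0.0, 0.0]
contact_force: [-0.8, 0.1, -0.2]
width: 27.4
```

Request:
{"op": "apply_moves", "data": {"commands": [[0, 0, 0.1, 0, 0, 0, 2], [0, 0, 0.2, 0, 0, 0, 2], [0, 0, 0.2, 0, 0, 0, 2], [0, 0, 0.2, 0, 0, 0, 2]]}}

```text
time: 12.25
ee_pos: [428.1, -348.8, 25.9]
eef_rot: [0.642, 0.767, -0.0, -0.0]
contact_force: [-0.3, -0.5, -0.4]
width: 27.5
```

Request:
{"op": "apply_moves", "data": {"commands": [[0, 0, 0.05, 0, 0, 0, 2], [0, 0, 0.1, 0, 0, 0, 2], [0, 0, 0.1, 0, 0, 0, 2], [0, 0, 0.1, 0, 0, 0, 2]]}}

```text
time: 12.58
ee_pos: [428.1, -348.8, 25.0]
eef_rot: [0.642, 0.767, 0.0, -0.0]
contact_force: [-0.3, 0.1, -0.9]
width: 27.4
```

Request:
{"op": "apply_moves", "data": {"commands": [[0, 0, 0.05, 0, 0, 0, 2], [0, 0, 0.1, 0, 0, 0, 2], [0, 0, 0.1, 0, 0, 0, 2], [0, 0, 0.1, 0, 0, 0, 2]]}}

```text
time: 12.92
ee_pos: [428.2, -348.8, 24.0]
eef_rot: [0.642, 0.767, 0.0, 0.0]
contact_force: [-0.8, -0.4, 0.5]
width: 27.4
```

Request:
{"op": "apply_moves", "data": {"commands": [[0, 0, 0.05, 0, 0, 0, 2], [0, 0, 0.07, 0, 0, 0, 2], [0, 0, 0.07, 0, 0, 0, 2], [0, 0, 0.07, 0, 0, 0, 2]]}}

```text
time: 13.25
ee_pos: [428.2, -348.8, 24.0]
eef_rot: [0.642, 0.767, 0.0, 0.0]
contact_force: [-0.7, 1.3, 6.5]
width: 27.3
```

Request:
{"op": "apply_moves", "data": {"commands": [[0, 0, 0, 0, 0, 0, 5], [0, 0, 0, 0, 0, 0, 5], [0, 0, 0, 0, 0, 0, 5], [0, 0, -1, 0, 0, 0, 5], [0, 0, -4, 0, 0, 0, 5], [0, 0, -8, 0, 0, 0, 6], [0, 0, -11, 0, 0, 0, 7], [0, 0, -11, 0, 0, 0, 7]]}}

```text
time: 13.92
ee_pos: [431.0, -351.6, 139.4]
eef_rot: [0.642, 0.767, 0.0, 0.005]
contact_force: [0.8, -0.2, -0.9]
width: 66.5
```

```bash
python3 -c "
from h import *
x,y=P['oxi'];go(x,y,130,P['oxi_ang']+np.pi/2)"
```

```text
t 13.92 pos [ 431.  -351.6  139.4] F [ 0.8 -0.2 -0.9] w 66.5 j7 1.02 rx,ry [ 0.008 -0.007] -> shift [34.56  9.08  0.73] turn 1.142
```

Request:
{"op": "apply_moves", "data": {"commands": [[34.6, 9, 1, 0, 0, 1.14, 7], [34.6, 9, 1, 0, 0, 1.14, 7], [34.6, 9, 1, 0, 0, 1.14, 7], [34.6, 9, 1, 0, 0, 1.14, 7], [34.6, 9, 1, 0, 0, 1.14, 7], [34.6, 9, 1, 0, 0, 1.14, 7], [34.6, 9, 1, 0, 0, 1.14, 7], [34.6, 9, 1, 0, 0, 1.14, 7], [34.6, 9, 1, 0, 0, 1.14, 7], [34.6, 9, 1, 0, 0, 1.14, 7]]}}

```text
time: 14.75
ee_pos: [455.4, 14.7, 122.5]
eef_rot: [0.953, 0.302, -0.001, -0.002]
contact_force: [0.6, -0.3, 0.3]
width: 70.1
```

Request:
{"op": "apply_moves", "data": {"commands": [[0, 0, 0, 0, 0, 0, 7], [0, 0, 0, 0, 0, 0, 7]]}}

```text
time: 14.92
ee_pos: [455.8, 6.8, 123.4]
eef_rot: [0.954, 0.3, -0.0, 0.0]
contact_force: [-0.1, -0.4, -0.1]
width: 70.3
```

```bash
python3 -c "
from h import *
x,y=P['oxi'];go(x,y,22,P['oxi_ang']+np.pi/2)
snap('wrist','w4');print(px('w4',[x,y,30]))"
```

```text
t 14.92 pos [455.8   6.8 123.4] F [-0.1 -0.4 -0.1] w 70.3 j7 -0.39 rx,ry [ 0.    -0.001] -> shift [ 0.2   0.42 10.14] turn 0.004
[319.76168321 203.99478326]
```

View pics/w4.png

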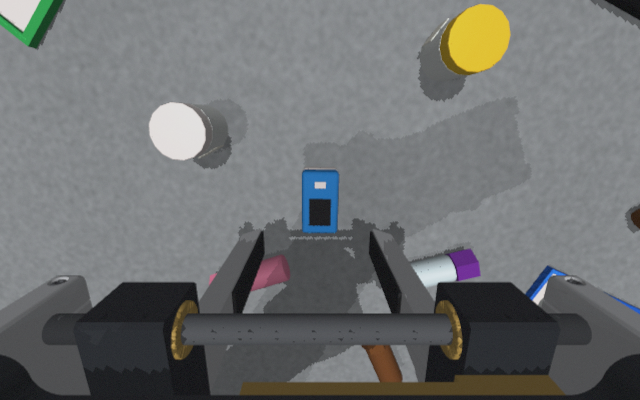

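The oximeter is at (320,201), predicted (320,204), and square to the jaws. Descending.

Request:
{"op": "apply_moves", "data": {"commands": [[0.3, 0.4, 2, 0, 0, 0, 7], [0.3, 0.4, 5, 0, 0, 0, 7], [0.3, 0.4, 8, 0, 0, 0, 7], [0.3, 0.4, 9, 0, 0, 0, 7], [0.3, 0.4, 9, 0, 0, 0, 7], [0.3, 0.4, 9, 0, 0, 0, 6], [0.3, 0.4, 9, 0, 0, 0, 6]]}}

```text
time: 15.55
ee_pos: [461.2, 4.7, 34.2]
eef_rot: [0.954, 0.298, 0.001, 0.0]
contact_force: [0.3, -0.4, 0.0]
width: 61.1
```

```bash
python3 -c "
from h import *
x,y=P['oxi'];go(x,y,22,P['oxi_ang']+np.pi/2)"
```

```text
t 15.55 pos [461.2   4.7  34.2] F [ 0.3 -0.4  0. ] w 61.1 j7 -0.23 rx,ry [ 0.001 -0.   ] -> shift [-0.13 -0.06  1.21] turn 0.001
```

Request:
{"op": "apply_moves", "data": {"commands": [[-0.1, -0.1, 0.6, 0, 0, 0, 6], [-0.1, -0.1, 1.1, 0, 0, 0, 6], [-0.1, -0.1, 1.1, 0, 0, 0, 6], [-0.1, -0.1, 1.1, 0, 0, 0, 2.5], [-0.1, -0.1, 1.1, 0, 0, 0, 2.5], [-0.1, -0.1, 1.1, 0, 0, 0, 2.5], [-0.1, -0.1, 1.1, 0, 0, 0, 2.5], [-0.1, -0.1, 1.1, 0, 0, 0, 2.5], [-0.1, -0.1, 1.1, 0, 0, 0, 2.5], [-0.1, -0.1, 1.1, 0, 0, 0, 2.5]]}}

```text
time: 16.38
ee_pos: [459.4, 6.3, 22.4]
eef_rot: [0.954, 0.299, 0.0, 0.0]
contact_force: [0.4, -0.1, 1.7]
width: 33.6
```

Request:
{"op": "apply_moves", "data": {"commands": [[0, 0, -1, 0, 0, 0, 2.5], [0, 0, -3, 0, 0, 0, 2.5], [0, 0, -6, 0, 0, 0, 2.5], [0, 0, -10, 0, 0, 0, 2.5], [0, 0, -12, 0, 0, 0, 2.5], [0, 0, -12, 0, 0, 0, 2.5]]}}

```text
time: 16.88
ee_pos: [461.6, 6.1, 145.7]
eef_rot: [0.954, 0.299, 0.003, 0.001]
contact_force: [1.1, -0.8, -0.9]
width: 33.5
```

```bash
python3 -c "
from h import *
x,y=P['b_pocket'];go(x,y,140,P['b_yaw'])"
```

```text
t 16.88 pos [461.6   6.1 145.7] F [ 1.1 -0.8 -0.9] w 33.5 j7 -0.41 rx,ry [0.007 0.   ] -> shift [-16.47  33.97   0.59] turn -1.13
```

Request:
{"op": "apply_moves", "data": {"commands": [[-1.5, 3, 0, 0, 0, -0.12, 2.5], [-16.5, 34, 0.5, 0, 0, -1.13, 2.5], [-16.5, 34, 0.5, 0, 0, -1.13, 2.5], [-16.5, 34, 0.5, 0, 0, -1.13, 2.5], [-16.5, 34, 0.5, 0, 0, -1.13, 2.5], [-16.5, 34, 0.5, 0, 0, -1.13, 2.5], [-16.5, 34, 0.5, 0, 0, -1.13, 2.5], [-16.5, 34, 0.5, 0, 0, -1.13, 2.5], [-16.5, 34, 0.5, 0, 0, -1.13, 2.5], [-16.5, 34, 0.5, 0, 0, -1.13, 2.5]]}}

```text
time: 17.72
ee_pos: [516.0, -375.7, 136.2]
eef_rot: [0.647, 0.763, -0.002, 0.002]
contact_force: [-0.4, -1.3, -0.4]
width: 33.9
```

Request:
{"op": "apply_moves", "data": {"commands": [[0, 0, 0, 0, 0, 0, 2.5], [0, 0, 0, 0, 0, 0, 2.5]]}}

```text
time: 17.88
ee_pos: [516.9, -366.3, 135.7]
eef_rot: [0.647, 0.763, 0.001, -0.002]
contact_force: [0.3, 0.5, -0.4]
width: 33.7
```

```bash
python3 -c "
from h import *
x,y=P['b_pocket'];go(x,y,25,P['b_yaw'])"
```

```text
t 17.88 pos [ 516.9 -366.3  135.7] F [ 0.3  0.5 -0.4] w 33.7 j7 0.95 rx,ry [-0.002  0.003] -> shift [-0.14  0.36 11.07] turn -0.002
```

Request:
{"op": "apply_moves", "data": {"commands": [[-0.1, 0.3, 2, 0, 0, 0, 2.5], [-0.1, 0.3, 5, 0, 0, 0, 2.5], [-0.1, 0.3, 8, 0, 0, 0, 2.5], [-0.1, 0.3, 9.5, 0, 0, 0, 2.5], [-0.1, 0.3, 9.8, 0, 0, 0, 2.5], [-0.1, 0.3, 9.8, 0, 0, 0, 2.5], [-0.1, 0.3, 9.8, 0, 0, 0, 2.5]]}}

```text
time: 18.47
ee_pos: [521.9, -366.3, 40.0]
eef_rot: [0.645, 0.764, 0.0, 0.0]
contact_force: [0.0, 0.2, -0.0]
width: 34.0
```

```bash
python3 -c "
from h import *
x,y=P['b_pocket'];go(x,y,25,P['b_yaw'])
snap('wrist','w5')"
```

```text
t 18.47 pos [ 521.9 -366.3   40. ] F [ 0.   0.2 -0. ] w 34.0 j7 0.99 rx,ry [0.001 0.   ] -> shift [-0.03 -0.14  1.5 ] turn 0.001
```

View pics/w5.png

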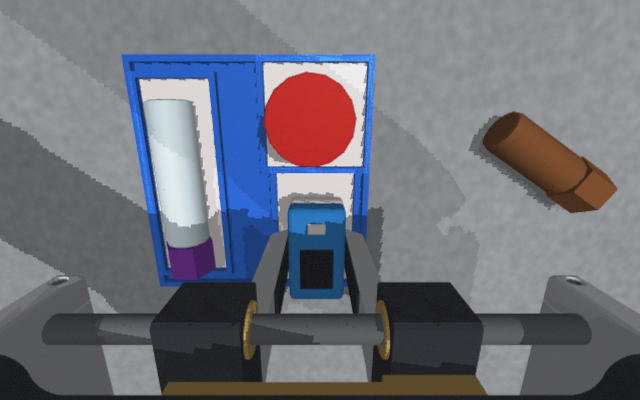

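The tube and pot are in their compartments, and the oximeter is above its pocket. Lowering.

Request:
{"op": "apply_moves", "data": {"commands": [[0, -0.1, 0.4, 0, 0, 0, 2.5], [0, -0.1, 0.8, 0, 0, 0, 2.5], [0, -0.1, 1.1, 0, 0, 0, 2.5], [0, -0.1, 1.2, 0, 0, 0, 2.5], [0, -0.1, 1.3, 0, 0, 0, 2.5], [0, -0.1, 1.3, 0, 0, 0, 2.5], [0, -0.1, 1.3, 0, 0, 0, 2.5]]}}

```text
time: 19.1
ee_pos: [520.0, -367.8, 26.3]
eef_rot: [0.646, 0.764, -0.0, -0.0]
contact_force: [0.1, -0.6, -1.2]
width: 33.7
```

Request:
{"op": "apply_moves", "data": {"commands": [[0, 0, 0.05, 0, 0, 0, 2.5], [0, 0, 0.1, 0, 0, 0, 2.5], [0, 0, 0.1, 0, 0, 0, 2.5], [0, 0, 0.1, 0, 0, 0, 2.5]]}}

```text
time: 19.43
ee_pos: [520.1, -367.9, 25.5]
eef_rot: [0.646, 0.764, 0.0, 0.0]
contact_force: [-0.4, 0.4, -0.6]
width: 33.9
```

Request:
{"op": "apply_moves", "data": {"commands": [[0, 0, 0.05, 0, 0, 0, 2.5], [0, 0, 0.1, 0, 0, 0, 2.5], [0, 0, 0.1, 0, 0, 0, 2.5], [0, 0, 0.1, 0, 0, 0, 2.5]]}}

```text
time: 19.77
ee_pos: [520.1, -367.8, 25.5]
eef_rot: [0.646, 0.764, 0.0, 0.0]
contact_force: [-3.1, 2.2, 8.4]
width: 33.6
```

Contact; release and rise.

Request:
{"op": "apply_moves", "data": {"commands": [[0, 0, 0, 0, 0, 0, 5.5], [0, 0, 0, 0, 0, 0, 5.5], [0, 0, 0, 0, 0, 0, 5.5], [0, 0, -1, 0, 0, 0, 5.5], [0, 0, -4, 0, 0, 0, 5.5], [0, 0, -8, 0, 0, 0, 7], [0, 0, -11, 0, 0, 0, 8], [0, 0, -11, 0, 0, 0, 8]]}}

```text
time: 20.43
ee_pos: [523.4, -370.8, 141.4]
eef_rot: [0.646, 0.764, 0.0, 0.006]
contact_force: [0.9, -0.7, -0.3]
width: 71.6
```

```bash
python3 -c "
from h import *
x,y=P['yel'];go(x,y,140)"
```

```text
t 20.43 pos [ 523.4 -370.8  141.4] F [ 0.9 -0.7 -0.3] w 71.6 j7 0.96 rx,ry [ 0.01  -0.007] -> shift [33.64 16.44 -0.  ] turn 0
```

Request:
{"op": "apply_moves", "data": {"commands": [[33.6, 16.4, 0, 0, 0, 0, 8], [33.6, 16.4, 0, 0, 0, 0, 8], [33.6, 16.4, 0, 0, 0, 0, 8], [33.6, 16.4, 0, 0, 0, 0, 8], [33.6, 16.4, 0, 0, 0, 0, 8], [33.6, 16.4, 0, 0, 0, 0, 8], [33.6, 16.4, 0, 0, 0, 0, 8], [33.6, 16.4, 0, 0, 0, 0, 8], [33.6, 16.4, 0, 0, 0, 0, 8], [33.6, 16.4, 0, 0, 0, 0, 8]]}}

```text
time: 21.27
ee_pos: [628.0, 3.9, 133.8]
eef_rot: [0.641, 0.768, 0.003, -0.002]
contact_force: [-0.6, 1.7, 0.4]
width: 79.8
```

Request:
{"op": "apply_moves", "data": {"commands": [[0, 0, 0, 0, 0, 0, 8], [0, 0, 0, 0, 0, 0, 8]]}}

```text
time: 21.43
ee_pos: [625.6, -9.8, 134.3]
eef_rot: [0.646, 0.764, -0.001, 0.0]
contact_force: [-0.6, -1.0, -0.6]
width: 79.8
```

```bash
python3 -c "
from h import *
x,y=P['yel'];go(x,y,37)"
```

```text
t 21.43 pos [625.6  -9.8 134.3] F [-0.6 -1.  -0.6] w 79.8 j7 0.4 rx,ry [-0.    -0.001] -> shift [-0.25  0.38  9.73] turn 0
```

Request:
{"op": "apply_moves", "data": {"commands": [[-0.2, 0.3, 1, 0, 0, 0, 8], [-0.2, 0.3, 4, 0, 0, 0, 8], [-0.2, 0.3, 7, 0, 0, 0, 8], [-0.2, 0.3, 9, 0, 0, 0, 8], [-0.2, 0.3, 9.5, 0, 0, 0, 8], [-0.2, 0.3, 9.5, 0, 0, 0, 8], [-0.2, 0.3, 9.5, 0, 0, 0, 6]]}}

```text
time: 22.02
ee_pos: [629.6, -12.3, 39.7]
eef_rot: [0.646, 0.763, -0.0, 0.0]
contact_force: [-0.6, 0.6, 0.3]
width: 75.8
```

Request:
{"op": "apply_moves", "data": {"commands": [[0, 0, 0, 0, 0, 0, 3.5], [0, 0, 0, 0, 0, 0, 3.5], [0, 0, 0, 0, 0, 0, 3.5], [0, 0, 0, 0, 0, 0, 3.5], [0, 0, 0, 0, 0, 0, 3.5], [0, 0, 0, 0, 0, 0, 3.5]]}}

```text
time: 22.52
ee_pos: [629.6, -10.5, 39.9]
eef_rot: [0.646, 0.764, 0.0, 0.0]
contact_force: [0.3, 0.1, 4.4]
width: 43.3
```

Request:
{"op": "apply_moves", "data": {"commands": [[0, 0, -1, 0, 0, 0, 3.5], [0, 0, -3, 0, 0, 0, 3.5], [0, 0, -6, 0, 0, 0, 3.5], [0, 0, -10, 0, 0, 0, 3.5], [0, 0, -13, 0, 0, 0, 3.5], [0, 0, -13, 0, 0, 0, 3.5]]}}

```text
time: 23.02
ee_pos: [633.4, -11.3, 176.5]
eef_rot: [0.646, 0.764, 0.004, 0.005]
contact_force: [0.9, -0.9, -0.6]
width: 43.5
```

```bash
python3 -c "
from h import *
x,y=P['g_well'];go(x,y,165,P['g_yaw'])"
```

```text
t 23.02 pos [633.4 -11.3 176.5] F [ 0.9 -0.9 -0.6] w 43.5 j7 0.38 rx,ry [ 0.012 -0.   ] -> shift [35.49 -2.28  1.04] turn 0.28
```

Held at TCP z of about 39.8, so the tray floor should be at about 42.8.

Request:
{"op": "apply_moves", "data": {"commands": [[3, -0.2, 0, 0, 0, 0.1, 3.5], [35.5, -2.3, 1, 0, 0, 0.28, 3.5], [35.5, -2.3, 1, 0, 0, 0.28, 3.5], [35.5, -2.3, 1, 0, 0, 0.28, 3.5], [35.5, -2.3, 1, 0, 0, 0.28, 3.5], [35.5, -2.3, 1, 0, 0, 0.28, 3.5], [35.5, -2.3, 1, 0, 0, 0.28, 3.5], [35.5, -2.3, 1, 0, 0, 0.28, 3.5], [35.5, -2.3, 1, 0, 0, 0.28, 3.5], [35.5, -2.3, 1, 0, 0, 0.28, 3.5]]}}

```text
time: 23.85
ee_pos: [542.6, 346.5, 158.0]
eef_rot: [0.742, 0.671, 0.0, -0.003]
contact_force: [-0.8, 1.5, -0.5]
width: 43.6
```

Request:
{"op": "apply_moves", "data": {"commands": [[0, 0, 0, 0, 0, 0, 3.5], [0, 0, 0, 0, 0, 0, 3.5], [0, 0, 0, 0, 0, 0, 3.5]]}}

```text
time: 24.1
ee_pos: [548.2, 333.5, 159.4]
eef_rot: [0.747, 0.665, -0.0, 0.001]
contact_force: [-0.7, 0.4, -0.9]
width: 43.6
```

```bash
python3 -c "
from h import *
x,y=P['g_well'];go(x,y,43,P['g_yaw'])"
```

```text
t 24.1 pos [548.2 333.5 159.4] F [-0.7  0.4 -0.9] w 43.6 j7 -0.38 rx,ry [ 0.    -0.001] -> shift [ 0.2   0.37 11.64] turn -0.002
```

Request:
{"op": "apply_moves", "data": {"commands": [[0.1, 0.3, 2, 0, 0, 0, 3.5], [0.1, 0.3, 5, 0, 0, 0, 3.5], [0.1, 0.3, 8, 0, 0, 0, 3.5], [0.1, 0.3, 10, 0, 0, 0, 3.5], [0.1, 0.3, 10.5, 0, 0, 0, 3.5], [0.1, 0.3, 10.5, 0, 0, 0, 3.5], [0.1, 0.3, 10.5, 0, 0, 0, 3.5]]}}

```text
time: 24.68
ee_pos: [551.9, 335.3, 55.3]
eef_rot: [0.747, 0.665, 0.001, 0.0]
contact_force: [0.7, -0.7, 1.1]
width: 43.5
```

```bash
python3 -c "
from h import *
x,y=P['g_well'];go(x,y,43,P['g_yaw'])
snap('wrist','w6')"
```

```text
t 24.68 pos [551.9 335.3  55.3] F [ 0.7 -0.7  1.1] w 43.5 j7 -0.32 rx,ry [0.001 0.   ] -> shift [-0.04  0.02  1.23] turn -0.001
```

View pics/w6.png

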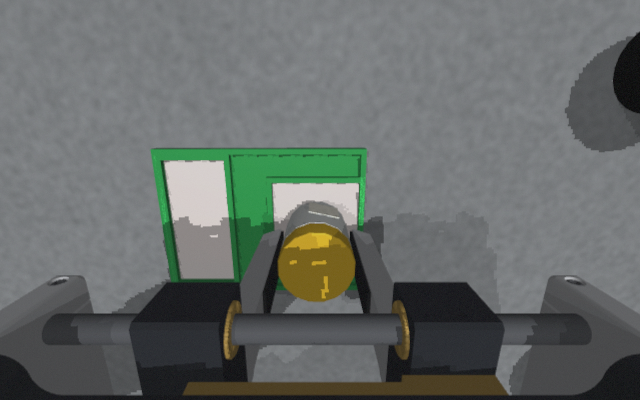

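The pot is over the green well. Lowering.

Request:
{"op": "apply_moves", "data": {"commands": [[0, 0, 0.3, 0, 0, 0, 3.5], [0, 0, 0.6, 0, 0, 0, 3.5], [0, 0, 0.9, 0, 0, 0, 3.5], [0, 0, 1.0, 0, 0, 0, 3.5], [0, 0, 1.0, 0, 0, 0, 3.5], [0, 0, 1.0, 0, 0, 0, 3.5]]}}

```text
time: 25.23
ee_pos: [550.6, 336.3, 44.3]
eef_rot: [0.746, 0.666, -0.0, -0.0]
contact_force: [0.6, 0.2, -0.1]
width: 43.3
```

Request:
{"op": "apply_moves", "data": {"commands": [[0, 0, 0.05, 0, 0, 0, 3.5], [0, 0, 0.1, 0, 0, 0, 3.5], [0, 0, 0.1, 0, 0, 0, 3.5], [0, 0, 0.1, 0, 0, 0, 3.5]]}}

```text
time: 25.57
ee_pos: [550.6, 336.3, 43.3]
eef_rot: [0.746, 0.666, -0.0, -0.0]
contact_force: [0.1, 0.7, -0.5]
width: 43.1
```

Request:
{"op": "apply_moves", "data": {"commands": [[0, 0, 0.05, 0, 0, 0, 3.5], [0, 0, 0.1, 0, 0, 0, 3.5], [0, 0, 0.1, 0, 0, 0, 3.5], [0, 0, 0.1, 0, 0, 0, 3.5]]}}

```text
time: 25.9
ee_pos: [550.7, 336.3, 43.0]
eef_rot: [0.746, 0.666, 0.0, -0.0]
contact_force: [-0.8, -0.5, 5.7]
width: 43.5
```

Request:
{"op": "apply_moves", "data": {"commands": [[0, 0, 0, 0, 0, 0, 7], [0, 0, 0, 0, 0, 0, 7], [0, 0, 0, 0, 0, 0, 7], [0, 0, 0, 0, 0, 0, 7], [0, 0, -2, 0, 0, 0, 7], [0, 0, -6, 0, 0, 0, 7], [0, 0, -10, 0, 0, 0, 7], [0, 0, -10, 0, 0, 0, 7]]}}

```text
time: 26.57
ee_pos: [555.5, 337.9, 149.8]
eef_rot: [0.746, 0.666, 0.006, 0.002]
contact_force: [1.1, 0.3, -0.4]
width: 69.9
```

```bash
python3 -c "
from h import *
x,y=P['short'];go(x,y,140,P['short_ang']+np.pi/2)"
```

```text
t 26.57 pos [555.5 337.9 149.8] F [ 1.1  0.3 -0.4] w 69.9 j7 -0.37 rx,ry [0.011 0.006] -> shift [-48.53  -3.67   0.58] turn -0.988
```

Request:
{"op": "apply_moves", "data": {"commands": [[-48.5, -3.7, 0, 0, 0, -0.98, 7], [-48.5, -3.7, 0, 0, 0, -0.98, 7], [-48.5, -3.7, 0, 0, 0, -0.98, 7], [-48.5, -3.7, 0, 0, 0, -0.98, 7], [-48.5, -3.7, 0, 0, 0, -0.98, 7], [-48.5, -3.7, 0, 0, 0, -0.98, 7], [-48.5, -3.7, 0, 0, 0, -0.98, 7], [-48.5, -3.7, 0, 0, 0, -0.98, 7], [-48.5, -3.7, 0, 0, 0, -0.98, 7], [-48.5, -3.7, 0, 0, 0, -0.98, 7]]}}

```text
time: 27.4
ee_pos: [471.8, -74.9, 142.4]
eef_rot: [0.345, 0.939, 0.0, 0.0]
contact_force: [0.8, -1.6, -0.2]
width: 70.1
```

Request:
{"op": "apply_moves", "data": {"commands": [[0, 0, 0, 0, 0, 0, 7], [0, 0, 0, 0, 0, 0, 7], [0, 0, 0, 0, 0, 0, 7]]}}

```text
time: 27.65
ee_pos: [472.5, -72.8, 142.3]
eef_rot: [0.345, 0.939, 0.0, 0.0]
contact_force: [-0.5, -0.5, -1.0]
width: 70.1
```

```bash
python3 -c "
from h import *
x,y=P['short'];go(x,y,22,P['short_ang']+np.pi/2)"
```

```text
t 27.65 pos [472.5 -72.8 142.3] F [-0.5 -0.5 -1. ] w 70.1 j7 1.06 rx,ry [0.    0.001] -> shift [-3.72 -5.68 12.02] turn -0.008
```

Request:
{"op": "apply_moves", "data": {"commands": [[-3.6, -5.6, 1, 0, 0, 0, 7], [-3.6, -5.6, 2, 0, 0, 0, 7], [-3.6, -5.6, 2, 0, 0, 0, 7], [-3.6, -5.6, 5, 0, 0, 0, 7], [-3.6, -5.6, 8, 0, 0, 0, 7], [-3.6, -5.6, 9, 0, 0, 0, 7], [-3.6, -5.6, 9, 0, 0, 0, 7], [-3.6, -5.6, 9, 0, 0, 0, 7]]}}

```text
time: 28.32
ee_pos: [463.8, -137.5, 52.3]
eef_rot: [0.344, 0.939, 0.0, -0.001]
contact_force: [-0.1, 0.1, -0.5]
width: 70.2
```

```bash
python3 -c "
from h import *
x,y=P['short'];go(x,y,22,P['short_ang']+np.pi/2)
snap('wrist','w7')"
```

```text
t 28.32 pos [ 463.8 -137.5   52.3] F [-0.1  0.1 -0.5] w 70.2 j7 1.2 rx,ry [-0.001  0.001] -> shift [-0.2  -0.17  3.03] turn -0.005
```

View pics/w7.png

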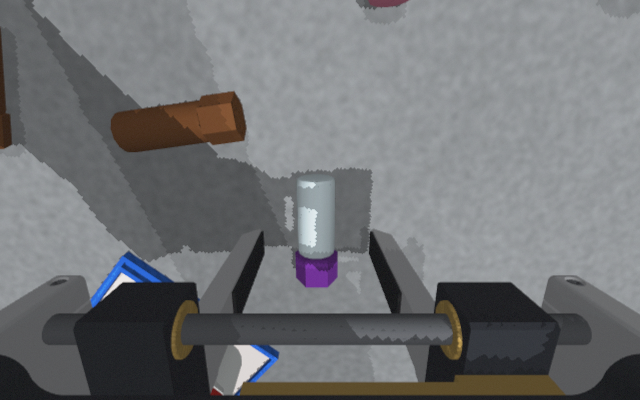

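The short purple-capped tube is centred between the jaws. Descending and gripping.

Request:
{"op": "apply_moves", "data": {"commands": [[-0.1, -0.1, 1, 0, 0, 0, 7], [-0.1, -0.1, 2, 0, 0, 0, 7], [-0.1, -0.1, 2.8, 0, 0, 0, 7], [-0.1, -0.1, 3, 0, 0, 0, 6], [-0.1, -0.1, 3, 0, 0, 0, 6], [-0.1, -0.1, 3, 0, 0, 0, 6]]}}

```text
time: 28.87
ee_pos: [463.4, -140.3, 22.1]
eef_rot: [0.345, 0.939, -0.0, -0.0]
contact_force: [-0.7, 0.1, -0.1]
width: 60.3
```

Request:
{"op": "apply_moves", "data": {"commands": [[0, 0, 0, 0, 0, 0, 2], [0, 0, 0, 0, 0, 0, 2], [0, 0, 0, 0, 0, 0, 2], [0, 0, 0, 0, 0, 0, 2], [0, 0, 0, 0, 0, 0, 2], [0, 0, 0, 0, 0, 0, 2], [0, 0, 0, 0, 0, 0, 2], [0, 0, 0, 0, 0, 0, 2]]}}

```text
time: 29.53
ee_pos: [463.8, -140.3, 22.5]
eef_rot: [0.345, 0.939, 0.0, 0.0]
contact_force: [0.7, 1.3, 2.0]
width: 27.0
```

Request:
{"op": "apply_moves", "data": {"commands": [[0, 0, -1, 0, 0, 0, 2], [0, 0, -3, 0, 0, 0, 2], [0, 0, -6, 0, 0, 0, 2], [0, 0, -10, 0, 0, 0, 2], [0, 0, -12, 0, 0, 0, 2], [0, 0, -12, 0, 0, 0, 2]]}}

```text
time: 30.03
ee_pos: [466.2, -141.2, 146.8]
eef_rot: [0.345, 0.939, 0.0, 0.004]
contact_force: [0.4, -0.7, -0.6]
width: 27.1
```

```bash
python3 -c "
from h import *
x,y=P['g_trough'];go(x,y,140,P['g_yaw'])"
```

```text
t 30.03 pos [ 466.2 -141.2  146.8] F [ 0.4 -0.7 -0.6] w 27.1 j7 1.19 rx,ry [ 0.008 -0.002] -> shift [31.76 36.83  0.58] turn 0.98
```

Request:
{"op": "apply_moves", "data": {"commands": [[2, 2.3, 0, 0, 0, 0.1, 2], [31.8, 36.8, 0.5, 0, 0, 0.98, 2], [31.8, 36.8, 0.5, 0, 0, 0.98, 2], [31.8, 36.8, 0.5, 0, 0, 0.98, 2], [31.8, 36.8, 0.5, 0, 0, 0.98, 2], [31.8, 36.8, 0.5, 0, 0, 0.98, 2], [31.8, 36.8, 0.5, 0, 0, 0.98, 2], [31.8, 36.8, 0.5, 0, 0, 0.98, 2], [31.8, 36.8, 0.5, 0, 0, 0.98, 2], [31.8, 36.8, 0.5, 0, 0, 0.98, 2]]}}

```text
time: 30.87
ee_pos: [458.7, 266.9, 137.4]
eef_rot: [0.746, 0.666, -0.001, 0.0]
contact_force: [0.8, 0.3, -1.0]
width: 27.1
```

```bash
python3 -c "
from h import *
x,y=P['g_trough'];go(x,y,140,P['g_yaw'])"
```

```text
t 30.87 pos [458.7 266.9 137.4] F [ 0.8  0.3 -1. ] w 27.1 j7 -0.28 rx,ry [-0.001 -0.002] -> shift [ 7.81 -0.49 -0.27] turn 0.001
```

Request:
{"op": "apply_moves", "data": {"commands": [[4, -0.3, 0, 0, 0, 0, 2], [7.8, -0.5, 0, 0, 0, 0, 2], [7.8, -0.5, 0, 0, 0, 0, 2], [7.8, -0.5, 0, 0, 0, 0, 2], [7.8, -0.5, 0, 0, 0, 0, 2], [7.8, -0.5, 0, 0, 0, 0, 2]]}}

```text
time: 31.37
ee_pos: [463.8, 341.0, 137.8]
eef_rot: [0.747, 0.665, -0.001, 0.0]
contact_force: [-0.5, 0.0, -0.5]
width: 27.3
```

```bash
python3 -c "
from h import *
x,y=P['g_trough'];go(x,y,26,P['g_yaw'])"
```

```text
t 31.37 pos [463.8 341.  137.8] F [-0.5  0.  -0.5] w 27.3 j7 -0.4 rx,ry [-0.001 -0.002] -> shift [ 0.41 -0.15 11.18] turn -0.002
```

Request:
{"op": "apply_moves", "data": {"commands": [[0.4, -0.3, 2, 0, 0, 0, 2], [0.4, -0.3, 5, 0, 0, 0, 2], [0.4, -0.3, 8, 0, 0, 0, 2], [0.4, -0.3, 9.5, 0, 0, 0, 2], [0.4, -0.3, 10, 0, 0, 0, 2], [0.4, -0.3, 10, 0, 0, 0, 2], [0.4, -0.3, 10, 0, 0, 0, 2]]}}

```text
time: 31.95
ee_pos: [462.2, 346.6, 38.9]
eef_rot: [0.746, 0.665, 0.0, 0.0]
contact_force: [0.7, 1.2, -0.5]
width: 26.9
```

```bash
python3 -c "
from h import *
x,y=P['g_trough'];go(x,y,26,P['g_yaw'])
snap('wrist','w8')"
```

```text
t 31.95 pos [462.2 346.6  38.9] F [ 0.7  1.2 -0.5] w 26.9 j7 -0.34 rx,ry [0.001 0.   ] -> shift [-0.15  0.06  1.29] turn -0.001
```

View pics/w8.png

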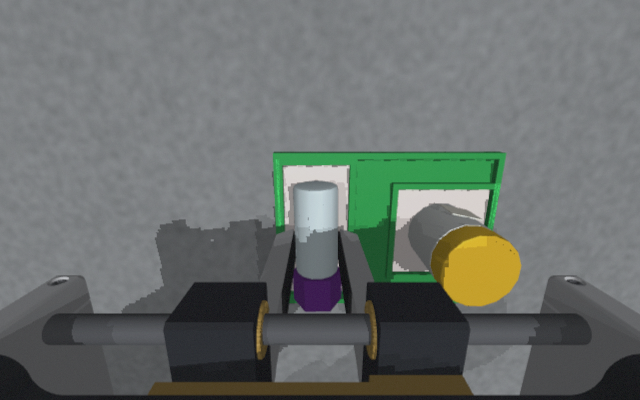

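The tube is centred over the green trough, and the yellow pot stands in its well. Lowering.

Request:
{"op": "apply_moves", "data": {"commands": [[-0.1, 0, 0.3, 0, 0, 0, 2], [-0.1, 0, 0.7, 0, 0, 0, 2], [-0.1, 0, 1.0, 0, 0, 0, 2], [-0.1, 0, 1.1, 0, 0, 0, 2], [-0.1, 0, 1.2, 0, 0, 0, 2], [-0.1, 0, 1.2, 0, 0, 0, 2], [-0.1, 0, 1.2, 0, 0, 0, 2]]}}

```text
time: 32.58
ee_pos: [461.2, 346.5, 26.2]
eef_rot: [0.746, 0.666, 0.0, 0.0]
contact_force: [0.5, -0.0, -0.4]
width: 27.0
```

Request:
{"op": "apply_moves", "data": {"commands": [[0, 0, 0.05, 0, 0, 0, 2], [0, 0, 0.1, 0, 0, 0, 2], [0, 0, 0.1, 0, 0, 0, 2], [0, 0, 0.1, 0, 0, 0, 2]]}}

```text
time: 32.92
ee_pos: [461.3, 346.6, 25.5]
eef_rot: [0.746, 0.666, 0.0, -0.0]
contact_force: [-1.3, 0.2, 2.5]
width: 27.3
```

Request:
{"op": "apply_moves", "data": {"commands": [[0, 0, 0.05, 0, 0, 0, 2], [0, 0, 0.1, 0, 0, 0, 2], [0, 0, 0.1, 0, 0, 0, 2], [0, 0, 0.1, 0, 0, 0, 2]]}}

```text
time: 33.25
ee_pos: [461.3, 346.6, 25.4]
eef_rot: [0.746, 0.666, 0.0, -0.0]
contact_force: [-3.0, -1.6, 11.3]
width: 27.5
```

Request:
{"op": "apply_moves", "data": {"commands": [[0, 0, 0, 0, 0, 0, 5], [0, 0, 0, 0, 0, 0, 5], [0, 0, 0, 0, 0, 0, 5], [0, 0, -1, 0, 0, 0, 5], [0, 0, -4, 0, 0, 0, 5], [0, 0, -8, 0, 0, 0, 5], [0, 0, -12, 0, 0, 0, 5], [0, 0, -16, 0, 0, 0, 5], [0, 0, -16, 0, 0, 0, 5]]}}

```text
time: 34.0
ee_pos: [465.6, 348.4, 192.0]
eef_rot: [0.746, 0.666, 0.007, 0.001]
contact_force: [1.6, -0.1, 0.7]
width: 50.4
```

Request:
{"op": "apply_moves", "data": {"commands": [[22, 12, 0, 0, 0, 0, 5], [22, 12, 0, 0, 0, 0, 5], [22, 12, 0, 0, 0, 0, 5], [22, 12, 0, 0, 0, 0, 5], [22, 12, 0, 0, 0, 0, 5], [22, 12, 0, 0, 0, 0, 5], [22, 12, 0, 0, 0, 0, 5], [22, 12, 0, 0, 0, 0, 5], [22, 12, 0, 0, 0, 0, 5], [22, 12, 0, 0, 0, 0, 5]]}}

```text
time: 34.83
ee_pos: [604.9, 549.7, 184.7]
eef_rot: [0.747, 0.665, -0.001, 0.0]
contact_force: [-0.6, 0.2, 0.7]
width: 49.8
```

Run:
```python
from h import *
snap('top','top1')
v=lambda n,c,s:(view('top1',n,c,s),cv2.imread(f'pics/{n}.png'))[1]
a=v('d1',(140,140,205,215),5.3);b=v('d2',(400,150,485,235),4.7);b=b[:398]
c=v('d3',(235,90,395,240),2.5)
c=cv2.copyMakeBorder(cv2.resize(c,(212,199)),0,199*0,0,744-212,0)
cv2.imwrite('pics/top1c.png',np.vstack([np.hstack([a,b]),c[:, :744]]))
```

```text
(no output)
```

View pics/top1c.png

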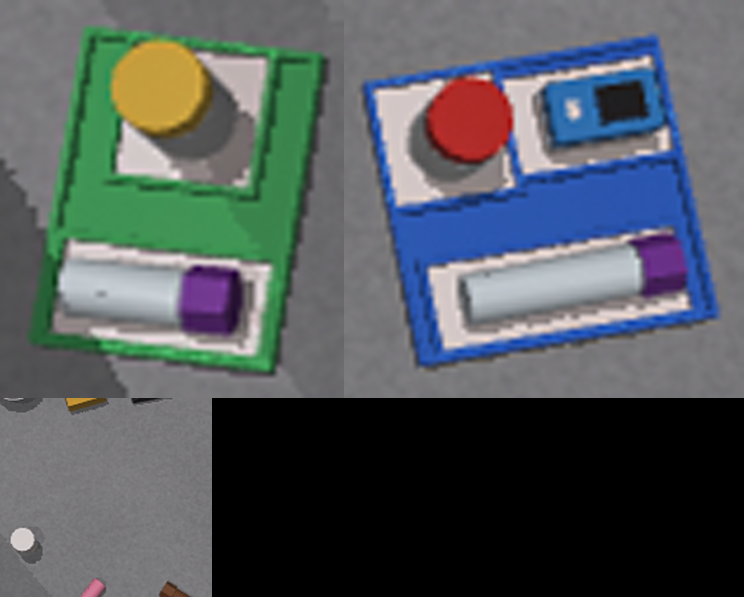

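All five items look placed, but the long tube's cap end sits near the trough's right edge. Checking the margins in the tray frames.

Run:
```python
from h import *
def q(x,y,z,t):
    ox,oy,s,x0=(140,140,5.3,0) if t=='g' else (400,150,4.7,344)
    p=w('top1',(x-x0+.5)/s-.5+ox,(y+.5)/s-.5+oy,z)
    th=P[t+'_yaw'];Rm=np.array([[np.cos(th),-np.sin(th)],[np.sin(th),np.cos(th)]])
    return p,Rm,t
def rel(x,y,z,t,k):
    p,Rm,_=q(x,y,z,t);print(t,k,(Rm.T@(p-P[f'{t}_{k}'])).round(1))
print('long cap/base');rel(687,261,17,'b','trough');rel(463,296,17,'b','trough')
print('short base/cap');rel(60,283,17,'g','trough');rel(241,302,17,'g','trough')
print('oxi corners')
for c in((545,85),(655,68),(665,130),(553,147)):rel(*c,33,'b','pocket')
print('pots');rel(470,119,63,'b','well');rel(161,87,63,'g','well')
s=r.state();print(s['time'],s['contact_force'])
```

```text
long cap/base
b trough [  1.6 -66. ]
b trough [ 2.7 54.7]
short base/cap
g trough [-0.5 44.5]
g trough [  0.4 -41.6]
oxi corners
b pocket [14.4 28.2]
b pocket [ 13.9 -31.2]
b pocket [-19.8 -29.2]
b pocket [-19.1  30.9]
pots
b well [-2.9 -0. ]
g well [-1.8 -2. ]
34.8833 [ 0.40750766 -0.7622969  -0.00191339]
```

Run:
```python
from h import *
view('w5','w5c',(120,220,270,300),5)
th=P['b_yaw'];Rm=np.array([[np.cos(th),-np.sin(th)],[np.sin(th),np.cos(th)]])
im=cv2.imread('pics/w5c.png')
for yy,col in((-67.5,(0,0,255)),(-63.2,(0,255,0))):
    for z in(3,17,31):
        pts=[]
        for xx in(-23,23):
            p=P['b_trough']+Rm@np.array([xx,yy]);a=(px('w5',[*p,z])-[120,220]+.5)*5-.5;pts.append(tuple(int(v) for v in a))
        print(yy,z,pts)
        if z==3 or yy>-65: cv2.line(im,pts[0],pts[1],col,1)
cv2.imwrite('pics/w5d.png',im)
```

```text
-67.5 3 [(240, 239), (538, 239)]
-67.5 17 [(193, 287), (510, 287)]
-67.5 31 [(139, 342), (478, 342)]
-63.2 3 [(236, 214), (536, 214)]
-63.2 17 [(188, 260), (507, 260)]
-63.2 31 [(134, 314), (475, 314)]
```

View pics/w5d.png

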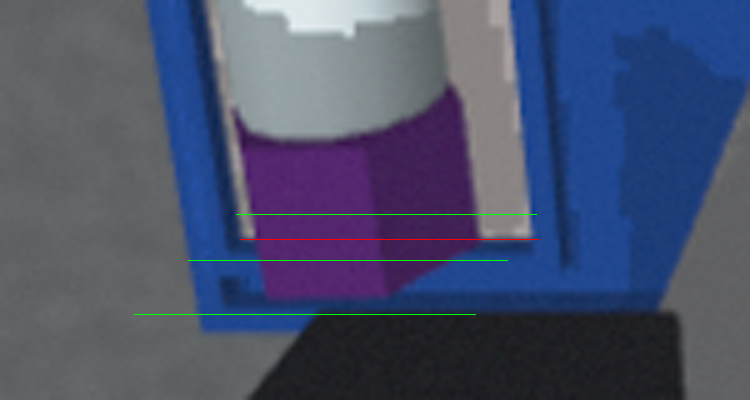

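The cap end reads about −60 to −61 mm against the wall at −67.5, so the long tube is fully inside with roughly 7 mm to spare. Handing in.

```bash
python3 -c "
from rig import r
print(r.finish_job())"
```

```text
the job is handed in; nothing more can be done
None
```

Both kits are made up and the job is handed in at about 35 s of the 125 s allowed. I placed them in the order asked: red pot, long tube and oximeter in the blue tray, then yellow pot and short tube in the green tray. Each item was lowered in 0.5–2 mm steps to light contact (about 6–11 N) before release.

**Final top view:**
- **Pots:** both are upright and within about 3 mm of the centres of their wells.
- **Oximeter:** it lies flat with its display up, inside its pocket.
- **Short tube:** it is centred in the green trough.
- **Spare pot:** the white-lidded pot is still standing where it was.
- **Gripper:** it is clear of everything.

**One disagreement:** the two cameras differ on how close the long tube's cap end is to the trough wall. The top view put the cap end at −66 mm against the wall at −67.5 mm, but it also read the tube 6 mm too long. An earlier wrist close-up put the cap end at about −60 to −61 mm. In both views the tube is inside the trough.

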